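# Show a feed roller to the inspection camera

### The job

Wake the inspection camera by pressing its red plunger all the way down to its stop for a moment and letting it spring back up. Then lift the feed roller with the orange gear out of the feed unit and hold it up still over the yellow disc, its middle 240 mm above the table, pointing straight along the camera's line of sight (sloping 25 degrees up towards the camera) with the orange gear end facing the lens. Finish while still holding it there; leave the green-geared roller in its slots, do not touch the camera or its stand, and do not shift anything else on the table.

Things in the scene. Friction and masses are not known exactly. Their poses are not given: they have to be found in the camera images.
- plunger (a joint): Red spring plunger that wakes the inspection camera: travel in m, 0 = up, 0.012 = fully down on its stop. It springs back by itself; it takes about 2 N to start and 6 N to hold on the stop.
- plunger_top (a point): Centre of the top face of the plunger's red round head (40 mm across, 10 mm thick). At rest it is 70 mm above the table; it goes straight down 12 mm. It sits on a fixed grey round housing 68 mm across, 40 mm high, between the feed unit and the camera stand.
- roller_orange_center (a point): Centre of the feed roller with the ORANGE gear, the one to present: a dark rubber sleeve 36 mm in diameter, 90 mm long, on a steel shaft 10 mm in diameter, 150 mm long overall, thin orange bands at both ends of the sleeve and the gear beyond one end only, about 0.24 kg, balanced near this point. The x axis runs along the roller towards its gear end. It starts level, 80 mm above the table, in either one of the feed unit's two cradles; it lifts straight up out of open slots.
- roller_orange_gear (a point): Centre of the outer face of the orange gear (39 mm in diameter over its teeth and 14 mm wide), 72 mm from the roller's centre along its x axis.
- roller_green_center (a point): Centre of the other feed roller, the same but with a GREEN gear and bands; it lies in the other cradle. Axes as for the orange one. Leave it there.
- feed_unit: Fixed feed unit, 200 (x) x 109 (y) x 90 mm high; origin under its centre. Two grey upright side plates (6 mm thick, 97 mm clear between them) along its x carry two rollers lying along its y axis, gear ends beyond its -y side, at x = -60 and +60 mm. The shafts lie in open-topped slots 14 mm wide, 15 mm deep; below the sleeves there is free space down to 44 mm above the table.
- camera_stand: Fixed camera stand: dark base plate 290 x 120 x 6 mm with a yellow disc 40 mm across and a yellow line from the disc to the column. Origin on the table under the disc's centre; its x axis points from the disc along the line to the column (24 mm thick, 336 mm tall, at x = 205 mm). On the column is a blue camera with a black lens, looking back down over the disc. Do not touch it.
- view_point (a point): The viewing point: 240 mm above the table, straight above the yellow disc's centre, 150 mm from the lens on its line of sight. Its x axis points along the line of sight to the lens, 25 degrees above level, in the vertical plane of the yellow line; its y axis is level.
- lens (a point): Centre of the lens's front (42 mm across, 303 mm above the table, 136 mm from the disc's centre horizontally). Axes as for the viewing point.
- screwdriver: Screwdriver with a red handle, 200 mm long, lying flat on the table near the robot; origin under its middle. Leave alone.
- cleaner_bottle: Blue bottle of roller cleaner with a white cap, 60 mm across, 150 mm tall, upright towards the back; origin at its foot. Leave alone.
- tape_roll: Roll of brown tape, 100 mm across, 45 mm high, lying flat towards the back left; origin at the centre of its underside. Leave alone.
- mug: White mug, 80 mm across, 90 mm tall, at the right; origin at its foot. Leave alone.
- wrench: Steel wrench, 180 mm long, lying flat at the left; origin under its middle. Leave alone.
- parts_bin: Small red open bin, 130 x 100 x 55 mm high, holding spare rings, at the left; origin at the centre of its underside. Leave alone.
Mind the look-alikes: they are no part of the job. Several things look just like the part that bears plunger: the one meant starts farthest to the robot's left.

How it is judged:
On the way, in this order (a step that is already met when the one before it is completed fails the run):
1. the plunger is pressed down to its stop (value of joint plunger above 0.0105 m), for 0.1 s.
2. the plunger is let go and is up again (value of joint plunger below 0.003 m), for 0.1 s.
3. the orange-geared roller is lifted out of the feed unit (height (world z) of roller_orange_center above 0.12 m and contact force between roller_orange and feed_unit below 0.1 N), for 0.2 s.
At the end, for the whole second after the job is handed in: The gripper holds the orange-geared roller still in the air, nothing else carrying it: centre within 30 mm of the viewing point, axis within 0.21 rad (12 degrees) of the line of sight, gear end towards the lens; plunger up again; green-geared roller within 15 mm of its start (distance between roller_orange_center and view_point below 0.03 m and angle between the x axis of roller_orange_center and the x axis of view_point, either way round below 0.21 rad and x of roller_orange_gear in the frame of view_point above 0.03 m and linear speed of roller_orange below 0.03 m/s and contact force between roller_orange and the fingers above 1 N and contact force between roller_orange and feed_unit below 0.1 N and contact force between roller_orange and camera_stand below 0.1 N and height (world z) of roller_orange_center above 0.2 m and value of joint plunger below 0.003 m and distance of roller_green_center from where it was at the start of the episode below 0.015 m); the arm keeps its last pose, push and grip.
It fails at once if one of the things standing about on the table is shifted by more than 30 mm (distance of any of screwdriver, cleaner_bottle, tape_roll, mug, wrench, parts_bin from where it was at the start of the episode above 0.03 m).
It fails at once if the green-geared roller is shifted by more than 15 mm (distance of roller_green_center from where it was at the start of the episode above 0.015 m).
It fails at once if the camera or its stand is touched (more than 2 N) (contact force between camera_stand and anything else above 2 N).
It also fails if it takes over 51 s, if anything falls off the work surface, if the arm or the gripper's body presses on something with over 40 N, if the wrist force passes 120 N, or if a joint passes its speed limit or range.

### The arm

A 6-joint arm with a two-finger parallel gripper is mounted at the origin on the work surface. World frame = base frame: x ahead of the robot, y to its left, z up, the work surface at z = 0. Lengths are in m, angles in rad, forces in N, time in s.
With the tool pointing down it reaches from about 0.3 to 0.85 m from the base axis. Payload 5.4 kg.
Tool frame: the origin (TCP) lies at the centre of the arm's flange, where the gripper is bolted on; the fingertips stand 173 mm ahead of it and the grasp point (between the pads) lies bot.grip_depth ahead of it (bot.grip_depth is the distance from the TCP to the grasp point, in m); z points along the fingers, y is the line along which they close (so a half turn about z gives the same grasp; the last joint's range is limited). The gripper opens to 85 mm and grips with 20 to 120 N. Pads are 22 mm wide; open, the fingers measure 114 mm over their backs; the gripper's body (76 mm by 85 mm) begins 54 mm behind the grasp point. The pads swing forward as they close: fully open they stand 13 mm farther back than shut.
Start: joints at [0.915, 0.158, 1.597, -0, 1.386, -0.21], TCP at [0.248, 0.519, 0.405] pointing down, gripper open.
Joint ranges: [-2.91, 2.91], [-0.94, 2.29], [0.18, 2.7], [-1.29, 4.43], [0.17, 2.64], [-3, 3]. Speed limits (rad/s): [2.57, 2.57, 3.14, 3.14, 3.14, 3.14].

### API

Orientations are given as a 3x3 rotation matrix whose columns are the frame's x, y, z axes.
In Python, from bench import bot, vision gives the robot as it stands.
- The arm moves only by the tool arm_command, never from a script. Its argument "series" is a list of rows, each a list of 3 entries, a list of its own where there are three numbers: the opening in per cent of the stroke, from 0 (shut) to 100 (fully open), then the shift along the world's x, y, z scaled (see below), then the turn about the world's z scaled (see below). A call has 1 to 10 rows; each row shifts and turns the commanded pose from where the row before left it; what a row does not reach is not made up. The controller multiplies each number of a shift by 0.075 m and each number of a turn by 2 pi rad. A row lasts 1/8 s, in which the tool goes at most 62.5 mm and 10.7 degrees, less where a joint would pass 70% of its speed; a pose out of reach is approached as far as the arm can. A call with a number of a shift or a turn outside -1 to 1 is refused whole. A call with a gripper value outside its range is refused whole. The fingers move at their own pace and stop on an object; "squeeze" is the grip in N (left out, the last holds). Time passes only in rows, so rows that do not move let the fingers close. It gives the time, the measured TCP pose, the force, the opening and the grip force at its end, in the units of the state.
- bot.observe(): the state, without advancing time (a new reading comes with each control period).
- vision.camera(name): name is "side" or "top"; returns a dict with "pixels" (384x512x3 uint8, red, green, blue), "fx", "fy", "cx", "cy" (pixels), "k1" (the pictures are not rectified: a ray, as slopes to the right and down, at radius r is drawn at 1 + k1 r^2 times it, then the intrinsics apply), "R" (3x3) and "t" (3): a world point X has camera coordinates R X + t. Camera axes: x right, y down, z forward; pixel columns grow to the right and rows downward; lengths in m; the calibration is good to about 2 mm. A picture is of the moment at which its call begins. There is no depth.
- bot.sign_off(): hands the job in; it is judged then, once.
The state is a dict: "time": time; "q": joint angles; "dq": joint speeds; "joint_torque": joint torques, N m; "eef_pos": TCP position; "ee_rot": TCP orientation; "wrist_force": force on the tool from outside, world axes, zero at the start; "ft_torque": the same for the moment, N m; "width": finger opening in m; "grasp_force": force on a finger pad.
Only numpy, scipy, OpenCV 4.12 (cv2) and the standard library are available. Lean on these libraries where they do the work, as an engineer would, in place of code of your own. Each camera call takes 0.05 s, during which the arm holds its last target. There are 200 camera calls.

## Working session

There is one attempt and no reset: what is moved stays moved. The work goes in short steps, Python scripts to look and compute and a tool call to move; the robot and the scene stay as the last step left them, time stands still between calls to the robot, and variables do not carry over. Pictures are saved under pics/ and viewed, at most 10 in all, crops included, and the job is handed in when it is done.

Besides the shell and the picture viewer there is one more tool, called after "Call:" by a JSON object that holds its "method" and its "body". arm_command: Moves the arm, as the interface text tells. Shifts and turns lie within -1 to 1; 1 stands for 0.075 m of shift or 2 pi rad of turn. Its arguments: {"type":"object","properties":{"series":{"type":"array","items":{"type":"array"}},"squeeze":{"type":"number"}},"required":["series"]}

```bash
mkdir -p pics
cat > h.py <<'E'
import numpy as np, cv2
from bench import bot, vision
def cam(n,f=None):
    c=vision.camera(n)
    if f: cv2.imwrite(f,cv2.resize(c["pixels"][:,:,::-1],None,fx=1.5,fy=1.5,interpolation=cv2.INTER_CUBIC))
    return c
def K(c): return np.array([[c["fx"],0,c["cx"]],[0,c["fy"],c["cy"]],[0,0,1.]]),np.array([c["k1"],0,0,0.])
def at_z(c,uv,z):
    k,d=K(c)
    p=cv2.undistortPoints(np.array(uv,float).reshape(-1,1,2),k,d)[:,0]
    R=np.array(c["R"]);t=np.array(c["t"]);o=-R.T@t
    r=np.c_[p,np.ones(len(p))]@R
    z=np.broadcast_to(z,len(p))
    return o+r*((z-o[2])/r[:,2])[:,None]
def proj(c,X):
    k,d=K(c); R=np.array(c["R"])
    return cv2.projectPoints(np.array(X,float).reshape(-1,1,3),cv2.Rodrigues(R)[0],np.array(c["t"],float),k,d)[0][:,0]
def crop(c,u0,v0,u1,v1,s,f):
    cv2.imwrite(f,cv2.resize(c["pixels"][v0:v1,u0:u1,::-1],None,fx=s,fy=s,interpolation=cv2.INTER_CUBIC))
E
python3 - <<'E'
from h import *
for n in("top","side"):
    c=cam(n,f"pics/{n}0.png"); print(n,-np.array(c["R"]).T@c["t"],np.array(c["R"])[2],c["fx"],c["k1"])
print(bot.observe()["ee_rot"],bot.grip_depth)
E
```

```text
top [0.27719878 0.01175702 1.70968197] [ 0.18736356 -0.01332429 -0.98220026] 426.6181426130266 -0.14310506392802114
side [-0.09116057 -0.62533826  1.15964281] [ 0.49586485  0.46399616 -0.73404741] 392.70771380735647 0.03706389986628387
[[-9.02266088e-01  4.31178308e-01 -1.08302817e-03]
 [ 4.31179496e-01  9.02265126e-01 -1.37307153e-03]
 [ 3.85139891e-04 -1.70585542e-03 -9.99998471e-01]] 0.1547
```

View pics/top0.png

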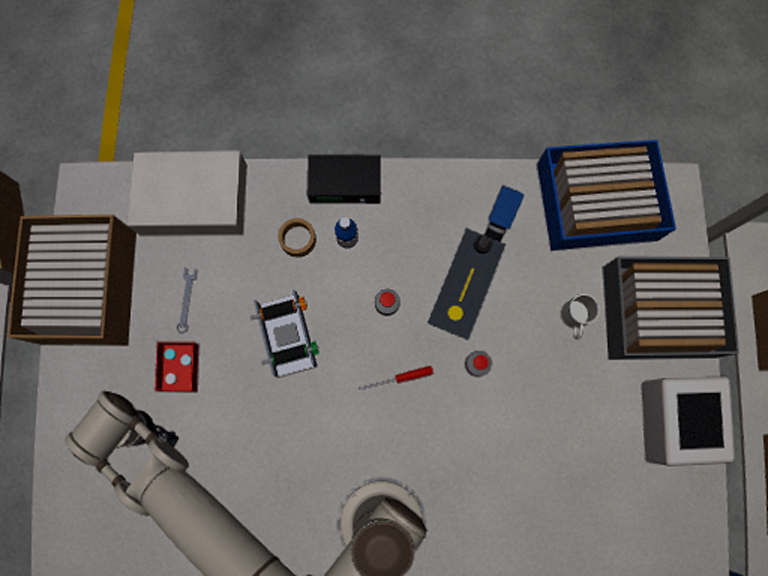

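View pics/side0.png

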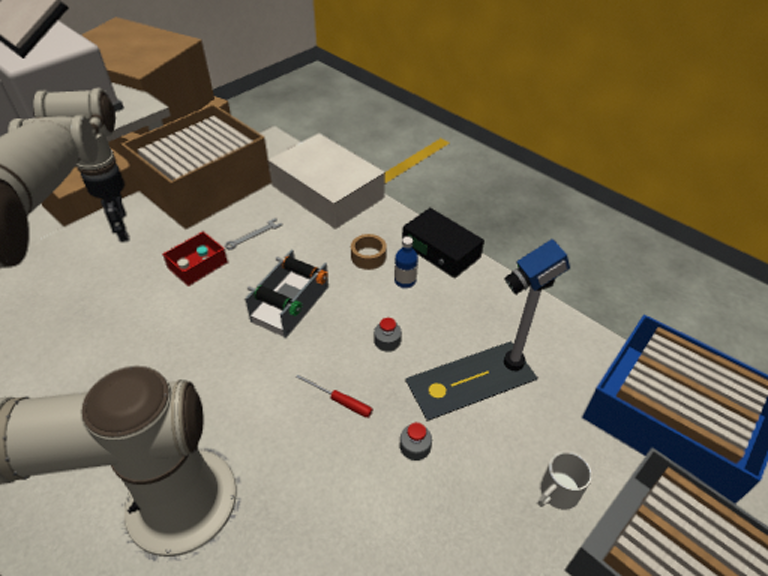

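Candidates: red plungers at top-image (387,300) and (480,364). The left one (387,300) lies between the feed unit and the stand, so I choose that. Rollers: the orange gear is at (302,303) in the far cradle, the green one at (314,348). Checking in a crop.

Run:
```python
from h import *
c=cam("top"); crop(c,160,120,360,260,4,"pics/topc.png")
c=cam("side"); crop(c,150,150,350,290,4,"pics/sidec.png")
```

```text
(no output)
```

View pics/topc.png

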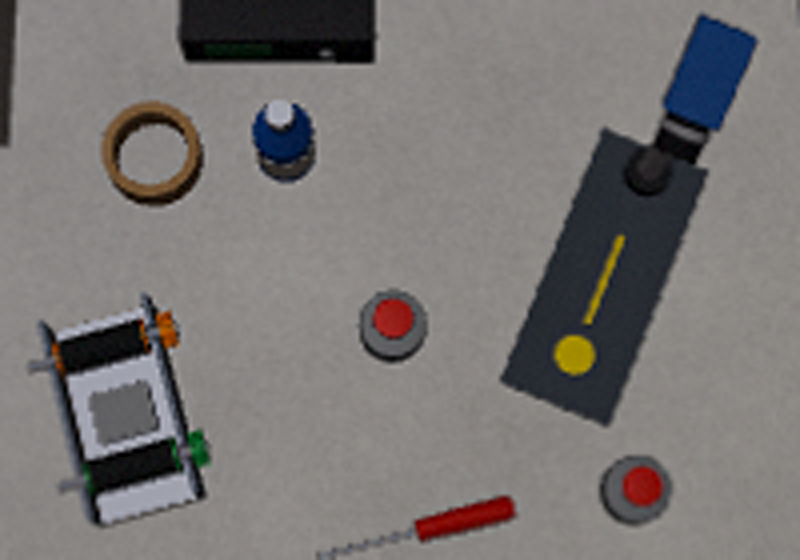

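View pics/sidec.png

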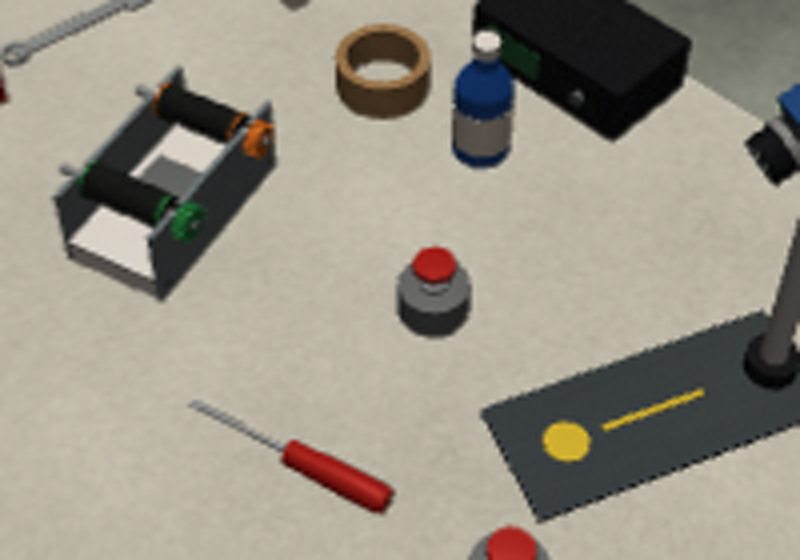

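```bash
cat > m.py <<'E'
from h import *
T=cam("top");S=cam("side")
t=lambda p,z: at_z(T,np.array(p)/4+[160,120]-.375,z).round(4)
s=lambda p,z: at_z(S,np.array(p)/4+[150,150]-.375,z).round(4)
print("plunger",t([(393,318)],.07),s([(435,264)],.07))
print("tail,gear,mid T",t([(32,367),(176,328),(103,346)],[.082,.085,.09]))
print("tail,gear,bands mid S",s([(140,91),(262,137),(199,110)],[.08,.08,.086]))
print("green mid,tail,gear",t([(133,466),(64,487),(208,446)],[.09,.082,.085]))
d=t([(574,354),(586,323),(621,238)],.006);print("disc",d,s([(566,441),(605,428),(702,392)],.006))
print("axis deg",np.degrees(np.arctan2(*(d[2]-d[0])[1::-1])))
e=s([(605,428),(702,392)],.006)
print(np.degrees(np.arctan2(*(e[1]-e[0])[1::-1])))
print("stand corners",t([(604,128),(707,170),(608,425),(502,380)],.006))
print("feed top corners",t([(146,294),(44,322),(204,494),(100,522)],[.09]*4))
E
python3 m.py
```

```text
plunger [[ 0.5753 -0.0165  0.07  ]] [[ 0.5744 -0.0197  0.07  ]]
tail,gear,mid T [[0.5251 0.3333 0.082 ]
 [0.5629 0.1937 0.085 ]
 [0.5444 0.2634 0.09  ]]
tail,gear,bands mid S [[0.5241 0.3323 0.08  ]
 [0.5658 0.2009 0.08  ]
 [0.5439 0.2664 0.086 ]]
green mid,tail,gear [[0.4287 0.2319 0.09  ]
 [0.4091 0.2988 0.082 ]
 [0.4484 0.161  0.085 ]]
disc [[ 0.5496 -0.201   0.006 ]
 [ 0.5815 -0.214   0.006 ]
 [ 0.6703 -0.2525  0.006 ]] [[ 0.5497 -0.2017  0.006 ]
 [ 0.5837 -0.2173  0.006 ]
 [ 0.6737 -0.2546  0.006 ]]
axis deg -23.10686230782543
-22.5112903675164
stand corners [[ 0.788  -0.2384  0.006 ]
 [ 0.743  -0.3451  0.006 ]
 [ 0.4771 -0.2338  0.006 ]
 [ 0.5232 -0.1274  0.006 ]]
feed top corners [[0.5954 0.223  0.09  ]
 [0.5679 0.3215 0.09  ]
 [0.4022 0.1638 0.09  ]
 [0.3754 0.2622 0.09  ]]
```

Call:
{"method": "arm_command", "body": {"series": [[0, [0.36, -0.6, 0], -0.0133], [0, [0.36, -0.6, 0], -0.0133], [0, [0.36, -0.6, 0], -0.0133], [0, [0.36, -0.6, 0], -0.0133], [0, [0.36, -0.6, 0], -0.0133], [0, [0.36, -0.6, 0], -0.0133], [0, [0.36, -0.6, 0], -0.0133], [0, [0.36, -0.6, 0], -0.0133], [0, [0.36, -0.6, 0], -0.0133], [0, [0.36, -0.6, 0], -0.0133]], "squeeze": 25}}

```text
time: 1.55
eef_pos: [0.5186, 0.0671, 0.4048]
ee_rot: [[-0.282, 0.959, 0.0], [0.959, 0.282, 0.0], [-0.0, 0.0, -1.0]]
wrist_force: [0.7, 0.4, 0.5]
width: -0.0001
grasp_force: 0.0
```

Call:
{"method": "arm_command", "body": {"series": [[0, [0.38, -0.57, 0], 0], [0, [0.37, -0.56, 0], 0], [0, [0, 0, -0.7], 0], [0, [0, 0, -0.7], 0], [0, [0, 0, -0.6], 0], [0, [0, 0, 0], 0]]}}

```text
time: 2.3
eef_pos: [0.5722, -0.0156, 0.2507]
ee_rot: [[-0.285, 0.958, -0.009], [0.958, 0.285, 0.002], [0.005, -0.008, -1.0]]
wrist_force: [0.1, -0.1, 0.3]
width: 0.0001
grasp_force: 0.0
```

Run:
```python
from h import *
c=cam("side"); a=c["pixels"][180:260,210:310,::-1]
b=cam("top")["pixels"][160:240,210:310,::-1]
cv2.imwrite("pics/p1.png",cv2.resize(np.hstack([a,b]),None,fx=4,fy=4,interpolation=cv2.INTER_CUBIC))
```

```text
(no output)
```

View pics/p1.png

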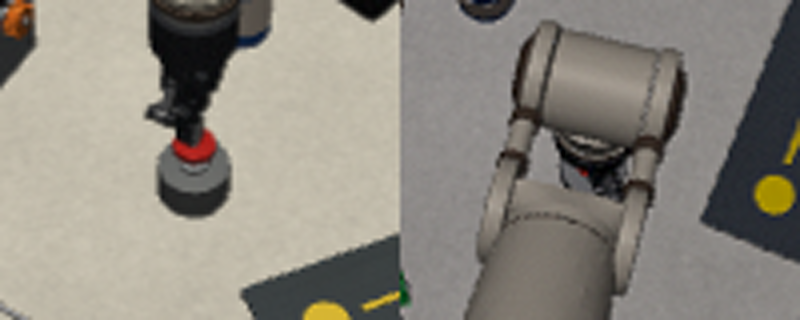

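The closed fingertips at (190,140) stand just above the red head at (194,147), centred on it. Pressing now.

Call:
{"method": "arm_command", "body": {"series": [[0, [0, 0, -0.12], 0], [0, [0, 0, -0.1], 0], [0, [0, 0, -0.06], 0], [0, [0, 0, 0], 0]]}}

```text
time: 2.9
eef_pos: [0.575, -0.0162, 0.2347]
ee_rot: [[-0.285, 0.958, 0.003], [0.958, 0.285, -0.001], [-0.001, 0.003, -1.0]]
wrist_force: [2.7, -0.6, 4.6]
width: 0.0001
grasp_force: 2.3
```

Call:
{"method": "arm_command", "body": {"series": [[0, [0, 0, -0.04], 0], [0, [0, 0, -0.03], 0], [0, [0, 0, 0], 0]]}}

```text
time: 3.28
eef_pos: [0.5752, -0.0162, 0.2313]
ee_rot: [[-0.285, 0.958, 0.002], [0.958, 0.285, -0.001], [-0.001, 0.002, -1.0]]
wrist_force: [-2.8, 0.3, 14.9]
width: 0.0
grasp_force: 8.1
```

Call:
{"method": "arm_command", "body": {"series": [[0, [0, 0, 0], 0], [0, [0, 0, 0.3], 0], [0, [0, 0, 0.65], 0], [50, [-0.08, 0.7, 0], 0], [100, [-0.08, 0.76, 0], 0], [100, [-0.08, 0.76, 0], 0], [100, [-0.08, 0.76, 0], 0], [100, [-0.09, 0.76, 0], 0], [100, [0, 0, 0], 0], [100, [0, 0, 0], 0]]}}

```text
time: 4.53
eef_pos: [0.543, 0.2641, 0.2989]
ee_rot: [[-0.286, 0.958, -0.002], [0.958, 0.286, -0.001], [-0.001, -0.002, -1.0]]
wrist_force: [-0.1, -0.9, 0.5]
width: 0.0854
grasp_force: 0.0
```

Run:
```python
from h import *
c=cam("side"); a=c["pixels"][120:250,150:250,::-1]
b=cam("top")["pixels"][170:300,140:240,::-1]
cv2.imwrite("pics/p2.png",cv2.resize(np.hstack([a,b]),None,fx=4,fy=4,interpolation=cv2.INTER_CUBIC))
o=bot.observe();g=o["eef_pos"]+np.array(o["ee_rot"])[:,2]*bot.grip_depth
print(g,proj(c,[g,[.544,.265,.08]])*4-[600,480])
```

```text
[0.54336066 0.26314478 0.1445827 ] [[193.62908821 186.08636811]
 [199.09713267 233.53940814]]
```

View pics/p2.png

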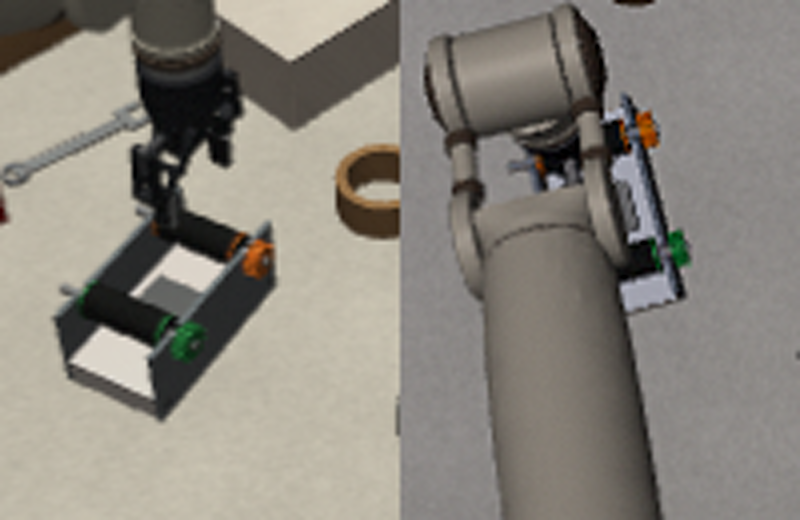

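The side view shows the open fingers straddling the orange roller (sleeve middle near (200,233)) and clear of the green one. Descending and gripping.

Call:
{"method": "arm_command", "body": {"series": [[100, [0, 0, -0.45], 0], [100, [0, 0, -0.41], 0], [100, [0, 0, 0], 0], [0, [0, 0, 0], 0], [0, [0, 0, 0], 0], [0, [0, 0, 0], 0], [0, [0, 0, 0], 0], [0, [0, 0, 0], 0]], "squeeze": 30}}

```text
time: 5.62
eef_pos: [0.544, 0.2647, 0.2367]
ee_rot: [[-0.286, 0.958, 0.002], [0.958, 0.286, 0.0], [-0.0, 0.002, -1.0]]
wrist_force: [-1.9, -0.6, 6.7]
width: 0.0353
grasp_force: 29.8
```

Call:
{"method": "arm_command", "body": {"series": [[0, [0, 0, 0.2], 0], [0, [0, 0, 0.35], 0], [0, [0, 0, 0.35], 0], [0, [0, 0, 0], 0], [0, [0, 0, 0], 0], [0, [-0.25, 0.45, 0], 0], [0, [-0.26, 0.47, 0], 0], [0, [-0.25, 0.47, 0], 0], [0, [0, 0, 0], 0], [0, [0, 0, 0], 0]]}}

```text
time: 6.88
eef_pos: [0.4862, 0.3683, 0.3013]
ee_rot: [[-0.286, 0.958, -0.002], [0.958, 0.286, -0.002], [-0.001, -0.002, -1.0]]
wrist_force: [0.6, -0.5, -1.8]
width: 0.0349
grasp_force: 31.3
```

Run:
```python
from h import *
c=cam("side"); crop(c,130,110,250,250,4,"pics/p3.png")
o=bot.observe();g=o["eef_pos"]+np.array(o["ee_rot"])[:,2]*bot.grip_depth
a=np.array([.285,-.958,0])
print(g,o["grasp_force"],proj(c,[g,g+.072*a,g-.075*a])*4-[520,440])
```

```text
[0.48632375 0.36784698 0.14695697] 31.26121759414673 [[154.85469465 199.96322933]
 [218.37420494 224.73532142]
 [ 90.49149598 174.86230304]]
```

View pics/p3.png

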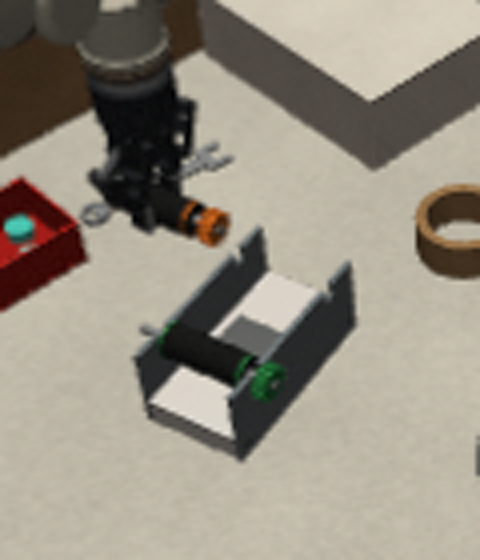

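Level roller with the gear at (212,226), over the near-left plate's span. Lowering so the plate top tips the gear end up.

Call:
{"method": "arm_command", "body": {"series": [[0, [0, 0, -0.2], 0], [0, [0, 0, -0.2], 0], [0, [0, 0, -0.1], 0], [0, [0, 0, -0.07], 0], [0, [0, 0, -0.07], 0], [0, [0, 0, -0.07], 0], [0, [0, 0, -0.07], 0], [0, [0, 0, -0.05], 0], [0, [0, 0, 0], 0]], "squeeze": 20}}

```text
time: 8.05
eef_pos: [0.4865, 0.3691, 0.2403]
ee_rot: [[-0.285, 0.958, 0.0], [0.958, 0.285, 0.001], [0.001, 0.001, -1.0]]
wrist_force: [-1.3, 4.6, 1.8]
width: 0.0348
grasp_force: 32.5
```

Run:
```python
from h import *
c=cam("side"); crop(c,130,110,250,250,4,"pics/p4.png")
o=bot.observe();g=o["eef_pos"]+np.array(o["ee_rot"])[:,2]*bot.grip_depth
print(g,o["grasp_force"])
for d in(0,15,25,35):
  a=np.array([.285*np.cos(np.radians(d)),-.958*np.cos(np.radians(d)),np.sin(np.radians(d))])
  print(d,(proj(c,[g,g+.072*a,g-.075*a])*4-[520,440]).round())
```

```text
[0.4865466  0.36911601 0.08576214] 32.47203290462494
0 [[164. 246.]
 [225. 270.]
 [101. 221.]]
15 [[164. 246.]
 [221. 256.]
 [106. 236.]]
25 [[164. 246.]
 [216. 245.]
 [112. 246.]]
35 [[164. 246.]
 [209. 235.]
 [119. 256.]]
```

View pics/p4.png

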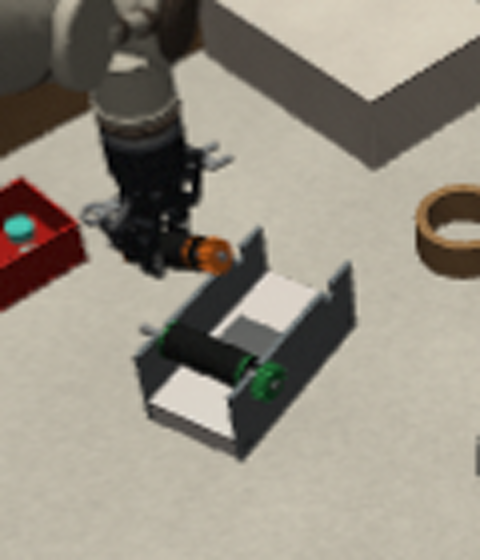

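The gear now sits at about (220,255), i.e. tipped about 16°. I'll go a bit further down, then lift clear and measure.

Call:
{"method": "arm_command", "body": {"series": [[0, [0, 0, -0.06], 0], [0, [0, 0, -0.07], 0], [0, [0, 0, 0], 0], [0, [0, 0, 0.3], 0], [0, [0, 0, 0.5], 0], [0, [0, 0, 0.6], 0], [0, [0, 0, 0.6], 0], [0, [0, 0, 0], 0], [0, [0, 0, 0], 0]]}}

```text
time: 9.22
eef_pos: [0.4861, 0.3683, 0.3787]
ee_rot: [[-0.285, 0.959, -0.003], [0.959, 0.285, -0.001], [-0.001, -0.003, -1.0]]
wrist_force: [-0.5, -0.1, -2.3]
width: 0.0352
grasp_force: 33.3
```

```bash
cat > v.py <<'E'
from h import *
import sys
yaw=float(sys.argv[2])
c=cam("side");o=bot.observe();g=o["eef_pos"]+np.array(o["ee_rot"])[:,2]*bot.grip_depth
u,v=proj(c,[g])[0].astype(int);u0,v0=u-60,v-50
crop(c,u0,v0,u0+120,v0+100,6,sys.argv[1])
print(g,o["grasp_force"])
for d in(10,15,20,25,30,35):
  y,d_=np.radians([yaw,d]); a=np.array([np.cos(y)*np.cos(d_),np.sin(y)*np.cos(d_),np.sin(d_)])
  print(d,((proj(c,[g,g+.072*a,g+.046*a,g-.046*a,g-.075*a])-[u0,v0]+.4)*6).round().tolist())
E
python3 v.py pics/p5.png -73.4
```

```text
[0.48533655 0.36797896 0.22324443] 33.251720666885376
10 [[364.0, 306.0], [459.0, 327.0], [425.0, 319.0], [306.0, 293.0], [270.0, 285.0]]
15 [[364.0, 306.0], [456.0, 318.0], [422.0, 313.0], [308.0, 298.0], [273.0, 294.0]]
20 [[364.0, 306.0], [452.0, 309.0], [420.0, 308.0], [311.0, 304.0], [278.0, 302.0]]
25 [[364.0, 306.0], [447.0, 300.0], [417.0, 302.0], [314.0, 309.0], [283.0, 311.0]]
30 [[364.0, 306.0], [442.0, 291.0], [413.0, 297.0], [317.0, 314.0], [289.0, 320.0]]
35 [[364.0, 306.0], [436.0, 283.0], [410.0, 291.0], [321.0, 320.0], [295.0, 328.0]]
```

View pics/p5.png

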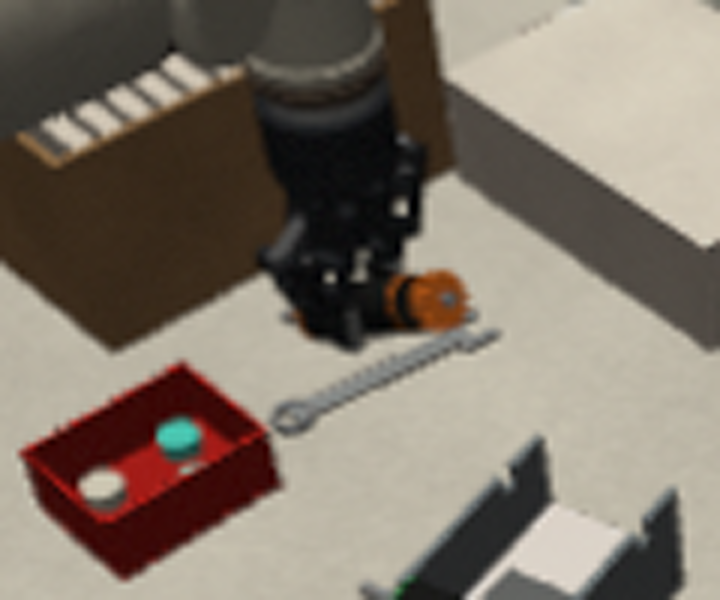

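The shaft tip at the gear face is at (450,298), which fits a tilt of about 25–26°. Carrying it over to the stand while yawing.

Call:
{"method": "arm_command", "body": {"series": [[0, [0, 0, 0.35], 0], [0, [0.07, -0.63, 0.05], 0.0156], [0, [0.07, -0.63, 0], 0.0156], [0, [0.07, -0.63, 0], 0.0156], [0, [0.07, -0.63, 0], 0.0156], [0, [0.07, -0.63, 0], 0.0156], [0, [0.07, -0.63, 0], 0.0156], [0, [0.07, -0.63, 0], 0.0156], [0, [0.07, -0.63, 0], 0.0156], [0, [0.07, -0.63, 0], 0.0156]], "squeeze": 50}}

```text
time: 10.52
eef_pos: [0.5332, -0.058, 0.4082]
ee_rot: [[-0.923, 0.386, -0.004], [0.386, 0.923, 0.001], [0.004, -0.0, -1.0]]
wrist_force: [1.3, -0.3, -2.6]
width: 0.0347
grasp_force: 53.4
```

Call:
{"method": "arm_command", "body": {"series": [[0, [0.06, -0.5, 0], 0], [0, [0.06, -0.5, 0], 0], [0, [0.05, -0.5, 0], 0], [0, [0.05, -0.41, -0.07], 0], [0, [0, 0, -0.08], 0], [0, [0, 0, 0], 0], [0, [0, 0, 0], 0]]}}

```text
time: 11.4
eef_pos: [0.5501, -0.1987, 0.3988]
ee_rot: [[-0.922, 0.388, -0.001], [0.388, 0.922, 0.001], [0.001, 0.0, -1.0]]
wrist_force: [-0.7, -0.1, -2.1]
width: 0.0344
grasp_force: 53.2
```

```bash
python3 v.py pics/p6.png -22.8; python3 -c "
from h import *
o=bot.observe();print(o['eef_pos'],np.array(o['ee_rot'])[:,2],o['wrist_force'])"
```

```text
[ 0.55017101 -0.19873929  0.24457875] 53.220906257629395
10 [[367.0, 304.0], [494.0, 247.0], [448.0, 268.0], [285.0, 341.0], [233.0, 365.0]]
15 [[367.0, 304.0], [493.0, 240.0], [448.0, 263.0], [286.0, 346.0], [235.0, 372.0]]
20 [[367.0, 304.0], [491.0, 234.0], [447.0, 259.0], [288.0, 350.0], [238.0, 378.0]]
25 [[367.0, 304.0], [489.0, 227.0], [445.0, 255.0], [290.0, 354.0], [242.0, 384.0]]
30 [[367.0, 304.0], [485.0, 222.0], [442.0, 252.0], [293.0, 357.0], [247.0, 390.0]]
35 [[367.0, 304.0], [480.0, 216.0], [439.0, 248.0], [297.0, 360.0], [252.0, 394.0]]
[ 0.55022298 -0.19879244  0.39927873] [-3.35926121e-04  3.43587987e-04 -9.99999885e-01] [ 0.02458897 -0.15441528 -2.67757549]
```

View pics/p6.png

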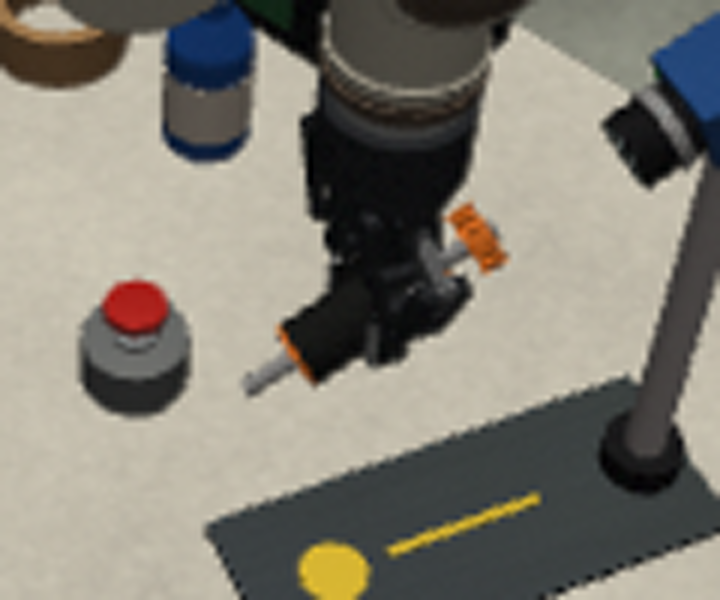

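The tail tip at (249,386) and the gear at (480,238) match a tilt of about 26°, with the centre within a few mm and the gear facing the lens. The plunger is up. Handing in.

```bash
python3 -c "
from bench import bot
print(bot.sign_off())"
```

```text
the job is handed in; nothing more can be done
None
```

The job is handed in; no verdict came back. The red plunger was pressed to its stop and sprang back, and the gripper holds the orange-geared roller still over the yellow disc, measured about 26° up with the gear end towards the lens and its centre within a few mm of the viewing point.

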